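# Scoop float bodies onto the counting scale

### The arm

A 6-joint arm with a two-finger parallel gripper is mounted at the origin on the work surface. World frame = base frame: x ahead of the robot, y to its left, z up, the work surface at z = 0. Lengths are in mm, angles in rad, forces in N, time in s.
With the tool pointing down it reaches from about 400 to 925 mm from the base axis. Payload 12.5 kg.
Tool frame: the origin (TCP) lies at the very end of the fingers, on their centre line; the grasp point (between the pads) lies behind it (env.grip_depth is the z of the grasp point in the tool frame, in mm); z points along the fingers, y is the line along which they close (so a half turn about z gives the same grasp; the last joint's range is limited). The gripper opens to 95 mm and grips with 3 to 60 N. Pads are 20 mm wide; open, the fingers measure 119 mm over their backs; the gripper's body (75 mm by 180 mm) begins 59 mm behind the grasp point.
Start: joints at [-0.106, 0.491, 1.559, -0, 1.092, -0.106], TCP at [625.017, 0.021, 214.661] pointing down, gripper open.
Joint ranges: [-3.1, 3.1], [-0.84, 2.19], [0.05, 2.79], [-1.13, 4.28], [0.06, 2.93], [-2.69, 2.69]. Speed limits (rad/s): [2.22, 2.22, 2.79, 3.14, 3.14, 3.14].

### API

Orientations are given as [roll, pitch, yaw] about the fixed x, y, z axes, in that order (R = Rz(yaw) Ry(pitch) Rx(roll)).
In Python, from cell import env, optics gives the robot as it stands.
- The arm moves only by the tool step_arm, never from a script. Its argument "moves" is a list of rows, each an object of numbers: "tx", "ty", "tz": the shift along the tool's x, y, z in mm; "roll": the turn about the tool's z in rad. In form: [{"tx": .., "ty": .., "tz": .., "roll": ..}, ...]. A call has 1 to 12 rows; each row is the pose to reach, as a shift and turn from the pose commanded when the call began, along the tool's axes at that moment; what a row does not reach only later rows make up. A row lasts 1/12 s, in which the tool goes at most 41.7 mm and 7.16 degrees, less where a joint would pass 70% of its speed; a pose out of reach is approached as far as the arm can. A call with a gripper value outside its range is refused whole. "grip" is the finger opening in mm, from 0 to 95.1, set as the call begins (left out, the last holds). The fingers move at their own pace and stop on an object; the grip force is fixed at half the most. Time passes only in rows, so rows that repeat a pose let the fingers close. It gives the time, the measured TCP pose, the force, the opening and the grip force at its end, in the units of the state.
- env.state(): the state, without advancing time (a new reading comes with each control period).
- optics.read_camera(name): name is "scene" or "side" or "wrist"; returns a dict with "pixels" (480x640x3 uint8, blue, green, red), "mtx" (3x3 intrinsics, pixels), "view" (4x4, takes a point from world to camera coordinates). Camera axes: x right, y down, z forward; pixel columns grow to the right and rows downward; lengths in mm; the calibration is good to about 2 mm. A picture is of the moment at which its call begins. There is no depth.
- env.job_done(): hands the job in; it is judged then, once.
The state is a dict: "t": time; "joints": joint angles; "qvel": joint speeds; "tau": joint torques, N m; "eef_pos": TCP position; "tcp_rot": TCP orientation; "ft_force": force on the tool from outside, world axes, zero at the start; "moment": the same for the moment, N m; "opening": opening from 0.0 (shut) to 1.0 (fully open); "grip_force": force on a finger pad.
Only numpy, scipy, OpenCV 4.12 (cv2) and the standard library are available. Lean on these libraries where they do the work, as an engineer would, in place of code of your own. Each camera call takes 0.05 s, during which the arm holds its last target. There are 200 camera calls.

### The job

Use the hand scoop to take wooden float bodies out of the stock bin and tip at least four of them into the tub on the counting scale, without touching the floats with the fingers; floats you do not need stay in the bin and none may end up anywhere else. Then lay the empty scoop flat on the bench again and let go, with the tub still standing on the scale and the other things on the bench undisturbed.

Things in the scene. Friction and masses are not known exactly. Their poses are not given: they have to be found in the camera images.
- scoop: loose aluminium hand scoop, about 180 g, lying flat, mouth away from the robot. Pan 100 mm long (x), 102 wide (y), 2.5 thick; back wall and rear half of sides 42 high, sides falling to 14 at the open mouth (+x end, straight edge). Black flat-sided handle 20 wide, 22 deep, 110 long, leaves the back wall 34 above the underside, rising backwards (-x) at 32 degrees. Origin: middle of pan's underside
- scoop_grip (a point): point on the handle's centreline 50 mm along it from the pan's back wall: 92.4 mm behind (-x) and 60.5 mm above the scoop's origin; a good place to grip, fingers closing across the handle (scoop's y)
- scoop_lip (a point): middle of the scoop's front edge, underside: 50 mm ahead (+x) of the scoop's origin
- bin: grey stacking bin, fixed. Inside 220 mm (x) by 120 mm (y), walls 4 mm thick. Origin: centre of its underside; floor 4 mm above, covered by a fixed rubber mat 2 to 10 mm thick (differs each time: feel for it; grippy). Front wall (-x, towards the robot) 26 mm high, back wall (+x) 80 mm; side walls 80 mm high for the rear 130 mm, then sloping down to 26 mm at the front
- scale: low white counting scale, 41 mm high, fixed to the bench; dark display on its front (-x). Origin: on the bench; its steel platform 146 by 160 mm is centred 15 mm behind (+x of) the origin, top 41 mm above the bench
- tub: round plain steel tub standing loose on the scale's platform, 300 g, 60 mm high, mouth 164 mm across (outside), foot 131 mm, wall 3 mm, inside floor 4 mm up. Origin: centre of its underside; its rim is 101 mm above the bench
- float0: turned wooden float body, a plain smooth (slippery) oval 46 mm long (its x) and 32 mm thick, about 14 g; origin at its centre. All six are alike and start scattered in one layer on the bin's mat, leaving the front 65 mm of it bare, each lying on its side; packed against a wall they resist the scoop with up to about 15 N before they ride onto it
- float1: turned wooden float body, a plain smooth (slippery) oval 46 mm long (its x) and 32 mm thick, about 14 g; origin at its centre. All six are alike and start scattered in one layer on the bin's mat, leaving the front 65 mm of it bare, each lying on its side; packed against a wall they resist the scoop with up to about 15 N before they ride onto it
- float2: turned wooden float body, a plain smooth (slippery) oval 46 mm long (its x) and 32 mm thick, about 14 g; origin at its centre. All six are alike and start scattered in one layer on the bin's mat, leaving the front 65 mm of it bare, each lying on its side; packed against a wall they resist the scoop with up to about 15 N before they ride onto it
- float3: turned wooden float body, a plain smooth (slippery) oval 46 mm long (its x) and 32 mm thick, about 14 g; origin at its centre. All six are alike and start scattered in one layer on the bin's mat, leaving the front 65 mm of it bare, each lying on its side; packed against a wall they resist the scoop with up to about 15 N before they ride onto it
- float4: turned wooden float body, a plain smooth (slippery) oval 46 mm long (its x) and 32 mm thick, about 14 g; origin at its centre. All six are alike and start scattered in one layer on the bin's mat, leaving the front 65 mm of it bare, each lying on its side; packed against a wall they resist the scoop with up to about 15 N before they ride onto it
- float5: turned wooden float body, a plain smooth (slippery) oval 46 mm long (its x) and 32 mm thick, about 14 g; origin at its centre. All six are alike and start scattered in one layer on the bin's mat, leaving the front 65 mm of it bare, each lying on its side; packed against a wall they resist the scoop with up to about 15 N before they ride onto it
- spool0: bystander: wooden thread spool standing on end, 42 mm diameter, 65 mm high; origin centre of underside
- spool1: bystander: wooden thread spool standing on end, 42 mm diameter, 65 mm high; origin centre of underside
- tape: bystander: roll of paper tape lying flat, 96 mm diameter, 24 mm high; origin centre of underside
- jar: bystander: amber jar with a steel cap, 66 mm diameter, 85 mm high; origin centre of underside
There are look-alikes about, which are no part of the job. What is shaped like the float1 but purple is not meant.

How it is judged:
By the outcome, as a careful person would: the job done as asked, in the order asked, and still so for the second after the job is handed in, with the robot touching nothing.
It also fails if it takes over 58 s, if anything falls off the work surface, if the arm or the gripper's body presses on something with over 40 N, if the wrist force passes 120 N, or if a joint passes its speed limit or range.

## Working session

There is one attempt and no reset: what is moved stays moved. The work goes in short steps, Python scripts to look and compute and a tool call to move; the robot and the scene stay as the last step left them, time stands still between calls to the robot, and variables do not carry over. Pictures are saved under pics/ and viewed, at most 10 in all, crops included, and the job is handed in when it is done.

Besides the shell and the picture viewer there is one more tool, called after ">>>" as name([rows], argument=value, ...), one row to a line, values as JSON. step_arm: Moves the arm, as the interface text tells. Its arguments: {"type":"object","properties":{"moves":{"type":"array"},"grip":{"type":"number"}},"required":["moves"]}

```bash
mkdir -p pics; ls; cat > h.py <<'E'
import numpy as np, cv2
from cell import env, optics
def cam(n):
    c=optics.read_camera(n); return c['pixels'],np.array(c['mtx']),np.array(c['view'])
def ray(c,u,v):
    _,K,V=c; d=V[:3,:3].T@np.linalg.solve(K,[u,v,1.]); o=-V[:3,:3].T@V[:3,3]; return o,d
def onz(c,u,v,z):
    o,d=ray(c,u,v); return o+d*(z-o[2])/d[2]
def proj(c,p):
    _,K,V=c; q=K@(V[:3,:3]@np.asarray(p,float)+V[:3,3]); return q[:2]/q[2]
E
python3 - <<'E'
from h import *
print(env.state(), env.grip_depth)
for n in('scene','side','wrist'):
    c=cam(n); cv2.imwrite(f'pics/{n}0.png',c[0]); np.savez(f'pics/{n}0.npz',*c); print(n,ray(c,320,240))
E
```

```text
pics
{'t': 0.0, 'joints': array([-1.05595198e-01,  4.91572669e-01,  1.55948073e+00,  2.30870392e-05,
        1.09167707e+00, -1.05627361e-01]), 'qvel': array([ 0.0006603 ,  0.00054019, -0.00073941, -0.00037784,  0.00096502,
       -0.00029386]), 'tau': array([-9.52334158e-04, -6.12640929e+01, -2.58175153e+01,  6.92750537e-02,
        4.83079045e-02, -1.38641695e-05]), 'eef_pos': array([6.24747414e+02, 5.80972225e-02, 2.14042828e+02]), 'tcp_rot': array([-3.14046334e+00, -1.40322636e-04,  1.57081776e+00]), 'ft_force': array([-0.37120278, -0.75029957, -0.40386539]), 'moment': array([ 0.01004231, -0.02540928, -0.01811352]), 'grip_force': 0.0, 'opening': 1.0009195569418896} -18.8
scene (array([1315.98760426, -219.3929802 ,  769.49849682]), array([-0.72984534,  0.19319184, -0.65582083]))
side (array([-294.43902732, -844.27699945,  894.94686844]), array([ 0.58428327,  0.56233958, -0.58561266]))
wrist (array([623.8617492 ,  71.82082588, 384.02162756]), array([ 0.00186876, -0.25361139, -0.9673062 ]))
```

View pics/scene0.png

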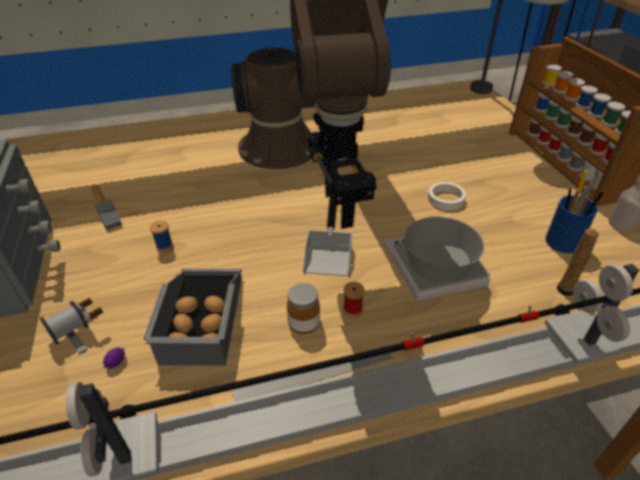

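View pics/side0.png

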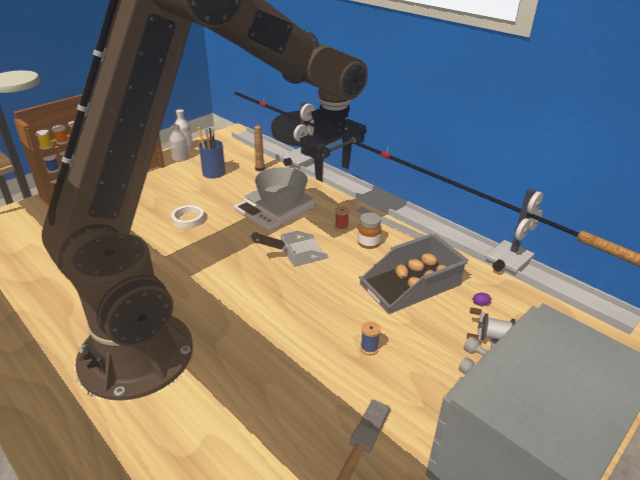

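```bash
python3 - <<'E'
import cv2
a=cv2.imread('pics/scene0.png')[200:370,140:500]; cv2.imwrite('pics/z1.png',cv2.resize(a,(792,374),interpolation=cv2.INTER_CUBIC))
a=cv2.imread('pics/side0.png')[155:315,225:475]; cv2.imwrite('pics/z2.png',cv2.resize(a,(800,512),interpolation=cv2.INTER_CUBIC))
E
```

```text
(no output)
```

View pics/z2.png

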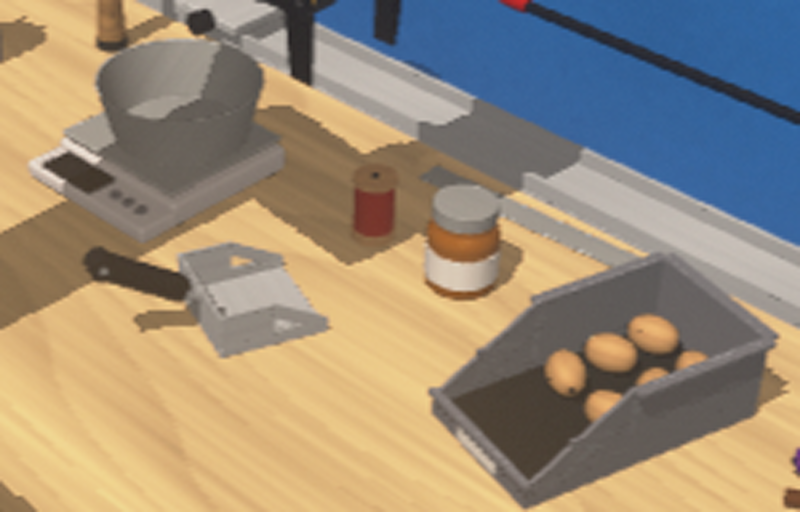

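View pics/z1.png

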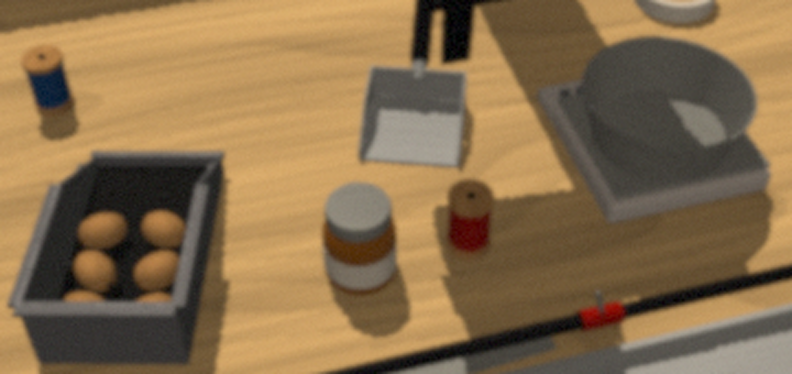

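```bash
python3 - <<'E'
from h import *
L=lambda n:[v for v in np.load(f'pics/{n}0.npz').values()]
S,D=L('scene'),L('side')
a=lambda u,v,z:np.round(onz(S,140+u/2.2,200+v/2.2,z),0)
b=lambda u,v,z:np.round(onz(D,225+u/3.2,155+v/3.2,z),0)
print('lip',a(362,161,1),a(463,167,1),'back top',a(372,68,42),a(466,72,42))
print('lip side',b(328,325,7),b(292,300,2),'rear bottom',b(222,356,0),'back top',b(182,255,42),b(205,312,42),'handle end',b(95,265,100),b(122,288,85))
print('bin back',a(15,305,80),a(187,312,80),'front',a(95,155,26),a(222,155,26))
print('bin side back',b(660,255,80),b(775,340,80),'front',b(433,392,26),b(527,490,26), 'frontbot',b(527,505,0))
print('tub L/R',a(583,85,101),a(755,100,101),b(97,80,101),b(263,92,101),'top',b(185,41,101),a(665,38,101))
print('scale',a(540,92,41),a(612,218,41),a(768,165,41),b(285,155,41),b(145,238,0))
print('jar',a(358,205,85),b(466,200,85),'spool1',a(470,195,65),b(375,180,65))
fl=[(102,229),(163,228),(94,270),(157,270)]
print('fl',[a(*f,25)for f in fl]); print([b(*f,25) for f in [(566,372),(611,352),(654,334),(605,406)]])
E
```

```text
lip [560. -56.   1.] [596.  40.   1.] back top [469. -21.  42.] [502.  72.  42.]
lip side [551. -61.   7.] [559.  -9.   2.] rear bottom [462. -21.   0.] back top [498.  67.  42.] [457.  -7.  42.] handle end [385.  44. 100.] [393.  21.  85.]
bin back [ 721. -378.   80.] [ 764. -246.   80.] front [ 505. -313.   26.] [ 539. -192.   26.]
bin side back [ 749. -253.   80.] [ 718. -383.   80.] front [ 530. -197.   26.] [ 494. -320.   26.] frontbot [ 504. -315.    0.]
tub L/R [616. 149. 101.] [679. 295. 101.] [579. 275. 101.] [677. 148. 101.] top [692. 275. 101.] [572. 255. 101.]
scale [551. 136.  41.] [731. 136.  41.] [709. 306.  41.] [681. 122.  41.] [531. 156.   0.]
jar [694. -90.  85.] [691. -90.  85.] spool1 [691.  14.  65.] [682.   8.  65.]
fl [array([ 605., -312.,   25.]), array([ 619., -258.,   25.]), array([ 652., -322.,   25.]), array([ 667., -269.,   25.])]
[array([ 627., -255.,   25.]), array([ 675., -265.,   25.]), array([ 720., -276.,   25.]), array([ 615., -303.,   25.])]
```

View pics/wrist0.png

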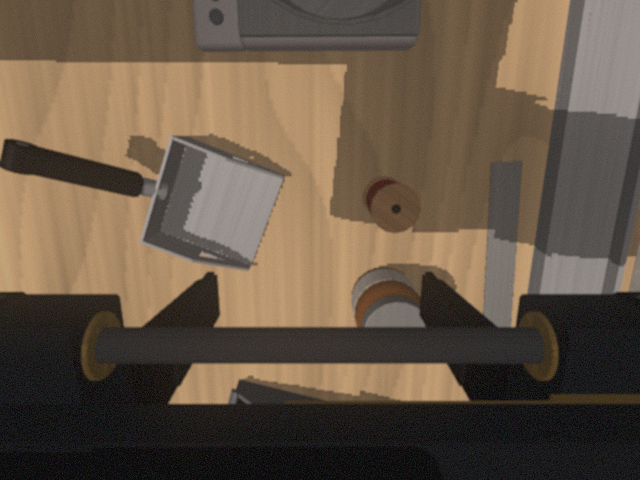

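```bash
python3 - <<'E'
from h import *
from scipy.optimize import least_squares
L=lambda n:[v for v in np.load(f'pics/{n}0.npz').values()]
S,D,W=L('scene'),L('side'),L('wrist')
z1=lambda u,v:(140+u/2.2,200+v/2.2); z2=lambda u,v:(225+u/3.2,155+v/3.2)
def fit(obs,x0):
    def pts(x):
        c,s=np.cos(x[2]),np.sin(x[2]); return lambda p:[x[0]+c*p[0]-s*p[1],x[1]+s*p[0]+c*p[1],p[2]]
    f=lambda x:np.ravel([proj(c,pts(x)(p))-np.array(uv) for c,uv,p in obs])
    r=least_squares(f,x0,x_scale=[10,10,.1],loss='soft_l1'); return r.x.round(3),f(r.x).reshape(-1,2).round(1).tolist()
print('scoop',fit([(S,z1(362,161),(50,-51,1)),(S,z1(463,167),(50,51,1)),(S,z1(372,68),(-50,-51,42)),(S,z1(466,72),(-50,51,42)),
 (D,z2(222,356),(-50,-51,0)),(W,(284,178),(50,51,14)),(W,(250,268),(50,-51,14)),(W,(174,137),(-50,51,42)),(W,(143,242),(-50,-51,42))],[520,0,-.35]))
print('bin',fit([(S,z1(15,305),(114,-64,80)),(S,z1(187,312),(114,64,80)),(S,z1(95,155),(-114,-64,26)),(S,z1(222,155),(-114,64,26)),
 (D,z2(660,255),(114,64,80)),(D,z2(775,340),(114,-64,80)),(D,z2(433,392),(-114,64,26)),(D,z2(527,490),(-114,-64,26)),(D,z2(527,505),(-114,-64,0))],[628,-285,-.27]))
# tub rim extreme columns/rows
def tub(x):
    t=np.linspace(0,2*np.pi,361); r=[]
    for c,f,l,rr,top in((S,z1,583,755,38),(D,z2,97,263,40)):
        q=np.array([proj(c,[x[0]+82*np.cos(k),x[1]+82*np.sin(k),101]) for k in t])
        r+=[q[:,0].min()-f(l,0)[0],q[:,0].max()-f(rr,0)[0],q[:,1].min()-f(0,top)[1]]
    return r
r=least_squares(tub,[640,215],x_scale=10); print('tub',r.x,np.round(r.fun,1))
print('scale',fit([(S,z1(540,92),(-110,-80,41)),(S,z1(612,218),(88,-80,41)),(S,z1(768,165),(88,80,41)),(D,z2(285,155),(88,-80,41))],[630,210,-.15]))
print('handle end W',[onz(W,10,155,z)[:2].round() for z in(95,110)],'mid',onz(W,80,172,75)[:2].round())
E
```

```text
scoop (array([ 5.27508e+02,  8.33900e+00, -3.81000e-01]), [[-1.4, -1.3], [-1.6, -0.6], [-0.5, -1.7], [0.7, -0.6], [-0.3, -0.1], [2.5, -1.7], [1.0, 3.1], [-0.1, -1.4], [-0.6, 0.9]])
bin (array([ 6.29570e+02, -2.84192e+02, -2.76000e-01]), [[0.6, 0.4], [-4.8, -2.5], [-1.0, -0.7], [0.0, -0.6], [1.8, -1.0], [-1.1, -1.7], [0.5, -2.3], [0.5, -2.9], [-0.5, 0.4]])
tub [642.14085374 224.16736566] [-1.3  1.3 -1.6 -0.4  1.4 -1.3]
scale (array([6.24536e+02, 2.24680e+02, 4.00000e-03]), [[-2.2, -10.7], [0.4, -7.4], [0.5, 1.2], [2.1, -6.6]])
handle end W [array([398.,  60.]), array([410.,  61.])] mid [435.  46.]
```

>>> step_arm([
  {"tx": 42.5,"ty": -183,"tz": 60,"roll": -1.19},
  {"tx": 42.5,"ty": -183,"tz": 60,"roll": -1.19},
  {"tx": 42.5,"ty": -183,"tz": 60,"roll": -1.19},
  {"tx": 42.5,"ty": -183,"tz": 60,"roll": -1.19},
  {"tx": 42.5,"ty": -183,"tz": 60,"roll": -1.19},
  {"tx": 42.5,"ty": -183,"tz": 60,"roll": -1.19},
  {"tx": 42.5,"ty": -183,"tz": 60,"roll": -1.19},
  {"tx": 42.5,"ty": -183,"tz": 60,"roll": -1.19},
  {"tx": 42.5,"ty": -183,"tz": 60,"roll": -1.19},
  {"tx": 42.5,"ty": -183,"tz": 60,"roll": -1.19},
  {"tx": 42.5,"ty": -183,"tz": 60,"roll": -1.19},
  {"tx": 42.5,"ty": -183,"tz": 60,"roll": -1.19},
], grip=60)

```text
t: 1.15
eef_pos: [442.0, 42.5, 154.6]
tcp_rot: [-3.142, -0.0, 2.758]
ft_force: [-0.3, 0.3, -0.2]
opening: 0.629
grip_force: 0.0
```

```bash
python3 - <<'E'
from h import *
c=cam('wrist'); cv2.imwrite('pics/wrist1.png',c[0]); np.savez('pics/wrist1.npz',*c)
s=env.state(); print(s['eef_pos'],s['tcp_rot'],s['joints'])
for p in [(-92.4,0,60.5),(-143,0,103),(-143+6,0,85),(50,51,14),(50,-51,14)]:
    a=-.381; print(proj(c,[527.5+np.cos(a)*p[0]-np.sin(a)*p[1],8.3+np.sin(a)*p[0]+np.cos(a)*p[1],p[2]]))
E
```

```text
[442.01163678  42.52628217 154.62570727] [3.14155132e+00 3.30225880e-05 2.75806641e+00] [-5.30580595e-02  3.22679312e-01  2.05543955e+00  4.10425801e-05
  7.63429146e-01 -1.24035780e+00]
[318.97996969 243.5363711 ]
[318.71615537 177.23010857]
[318.76136576 184.17723875]
[375.12342075 379.90016233]
[263.78715867 380.25054046]
```

View pics/wrist1.png

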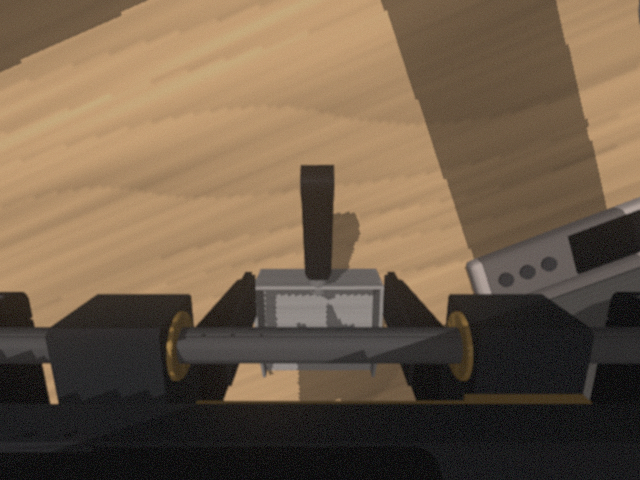

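>>> step_arm([
  {"tz": 41},
  {"tz": 82},
  {"tz": 113},
  {"tz": 113},
])

```text
validation failed for argument at $.mo...
```

>>> step_arm([
  {"tz": 0},
  {"tz": 0},
  {"tz": 0},
  {"tz": 0},
  {"tz": 0},
  {"tz": 0},
], grip=19)

```text
validation failed for argument at $.mo...
```

All four fields are needed in a row.

>>> step_arm([
  {"tx": 0,"ty": 0,"tz": 41,"roll": 0},
  {"tx": 0,"ty": 0,"tz": 82,"roll": 0},
  {"tx": 0,"ty": 0,"tz": 113,"roll": 0},
  {"tx": 0,"ty": 0,"tz": 113,"roll": 0},
  {"tx": 0,"ty": 0,"tz": 113,"roll": 0},
])

```text
t: 1.62
eef_pos: [441.4, 42.5, 41.1]
tcp_rot: [-3.14, -0.003, 2.759]
ft_force: [0.0, 0.1, 1.8]
opening: 0.625
grip_force: 0.0
```

>>> step_arm([
  {"tx": 0,"ty": 0,"tz": 0,"roll": 0},
  {"tx": 0,"ty": 0,"tz": 0,"roll": 0},
  {"tx": 0,"ty": 0,"tz": 0,"roll": 0},
  {"tx": 0,"ty": 0,"tz": 0,"roll": 0},
  {"tx": 0,"ty": 0,"tz": 0,"roll": 0},
  {"tx": 0,"ty": 0,"tz": 0,"roll": 0},
], grip=19)

```text
t: 2.12
eef_pos: [442.2, 42.5, 42.2]
tcp_rot: [3.141, 0.001, 2.761]
ft_force: [-0.9, -0.1, -1.1]
opening: 0.266
grip_force: 0.0
```

>>> step_arm([
  {"tx": 0,"ty": 0,"tz": 0,"roll": 0},
  {"tx": 0,"ty": 0,"tz": 0,"roll": 0},
  {"tx": 0,"ty": 0,"tz": 0,"roll": 0},
  {"tx": 0,"ty": 0,"tz": 0,"roll": 0},
], grip=19)

```text
t: 2.45
eef_pos: [442.0, 42.5, 41.8]
tcp_rot: [-3.142, 0.0, 2.761]
ft_force: [-0.6, -1.8, 7.1]
opening: 0.206
grip_force: 29.9
```

>>> step_arm([
  {"tx": 0,"ty": 0,"tz": -20,"roll": 0},
  {"tx": 0,"ty": 0,"tz": -60,"roll": 0},
  {"tx": 0,"ty": 0,"tz": -85,"roll": 0},
  {"tx": 0,"ty": 0,"tz": -85,"roll": 0},
  {"tx": 0,"ty": 0,"tz": -85,"roll": 0},
], grip=10)

```text
t: 2.87
eef_pos: [442.3, 42.5, 127.4]
tcp_rot: [3.141, 0.002, 2.761]
ft_force: [-1.0, 1.1, -2.4]
opening: 0.205
grip_force: 30.0
```

```bash
python3 - <<'E'
from h import *
for n in('scene','side'):
    c=cam(n); cv2.imwrite(f'pics/{n}1.png',c[0]); np.savez(f'pics/{n}1.npz',*c)
    print(n,'spool0 top',onz(c,*((160,227) if n=='scene' else (371,329)),65))
    o=np.array([527.5,8.3]);a=-.381;f=lambda p:[o[0]+np.cos(a)*p[0]-np.sin(a)*p[1],o[1]+np.sin(a)*p[0]+np.cos(a)*p[1],p[2]+85]
    for p in [(50,51,14),(50,-51,0),(-50,51,42),(-50,-51,42)]: print(proj(c,f(p)).round(1))
    a0=(270,170) if n=='scene' else (235,170)
    cv2.imwrite(f'pics/c_{n}.png',cv2.resize(c[0][a0[1]:a0[1]+120,a0[0]:a0[0]+120],(400,400),interpolation=cv2.INTER_CUBIC))
cv2.imwrite('pics/c1.png',np.hstack([cv2.imread('pics/c_scene.png'),cv2.imread('pics/c_side.png')]))
print(env.state()['eef_pos'])
E
```

```text
scene spool0 top [ 389.5840129  -350.29393458   65.        ]
[350.3 242. ]
[301.9 243.6]
[353.9 202.4]
[307.7 199.6]
side spool0 top [ 377.45698106 -356.23240513   65.        ]
[313.5 208.9]
[328.5 232.3]
[279.7 207.8]
[293.4 227.4]
[441.43118302  42.55194997 125.7649309 ]
```

View pics/c1.png

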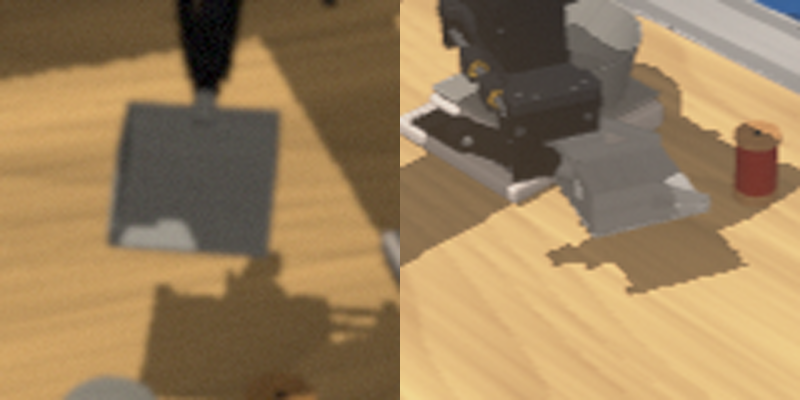

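>>> step_arm([
  {"tx": 0,"ty": 0,"tz": 30,"roll": 0},
  {"tx": 0,"ty": 0,"tz": 60,"roll": 0},
  {"tx": 0,"ty": 0,"tz": 60,"roll": 0},
  {"tx": 0,"ty": 0,"tz": 60,"roll": 0},
], grip=19.4)

```text
t: 3.3
eef_pos: [440.8, 42.6, 65.1]
tcp_rot: [-3.14, -0.005, 2.761]
ft_force: [-0.1, 0.8, -2.4]
opening: 0.208
grip_force: 30.0
```

>>> step_arm([
  {"tx": 0,"ty": 0,"tz": 0,"roll": 0},
  {"tx": 0,"ty": 0,"tz": 0,"roll": 0},
], grip=19.6)

```text
t: 3.47
eef_pos: [442.5, 42.5, 67.5]
tcp_rot: [3.141, 0.001, 2.761]
ft_force: [0.6, -0.2, -1.5]
opening: 0.21
grip_force: 24.0
```

>>> step_arm([
  {"tx": 0,"ty": 0,"tz": 0,"roll": 0},
  {"tx": 0,"ty": 0,"tz": 0,"roll": 0},
], grip=19.8)

```text
t: 3.63
eef_pos: [442.4, 42.5, 67.6]
tcp_rot: [3.141, 0.002, 2.761]
ft_force: [-1.0, 0.4, -2.5]
opening: 0.21
grip_force: 12.0
```

```bash
cat >> h.py <<'E'
def lipz():
    # rows of the low-saturation pan along the scoop's centreline in the scene view -> lip height assuming rigid turn about the grip point
    c=cam('scene'); s=env.state(); t=s['eef_pos']; yaw=s['tcp_rot'][2]-np.pi; d=np.array([np.cos(yaw),np.sin(yaw)])
    hsv=cv2.cvtColor(cv2.GaussianBlur(c[0],(3,3),0),cv2.COLOR_BGR2HSV); out=[]
    g=np.array([t[0],t[1],t[2]+18.8])
    for th in np.arange(-30,91,1):
        a=np.radians(th); r=np.array([[np.cos(a),np.sin(a)],[-np.sin(a),np.cos(a)]])
        def w(px,pz): q=r@np.array([px+92.4,pz-60.5]); return [g[0]+d[0]*q[0],g[1]+d[1]*q[0],g[2]+q[1]]
        smp=lambda px:[int(hsv[int(round(v)),int(round(u)),1]) for u,v in [proj(c,w(px,0)+np.array([-d[1]*y,d[0]*y,0])) for y in(-30,-15,0,15,30)]]
        ins,outp=np.mean(smp(40)),np.mean(smp(60)); out.append((outp-ins,th))
    return sorted(out)[-4:],c
E
python3 - <<'E'
from h import *
print(lipz()[0])
E
```

```text
[(np.float64(102.2), np.int64(43)), (np.float64(102.4), np.int64(45)), (np.float64(102.60000000000001), np.int64(47)), (np.float64(103.19999999999999), np.int64(46))]
```

>>> step_arm([
  {"tx": 0,"ty": 0,"tz": -40,"roll": 0},
  {"tx": 0,"ty": 0,"tz": -40,"roll": 0},
], grip=19.88)

```text
t: 3.85
eef_pos: [443.5, 42.5, 110.5]
tcp_rot: [3.14, 0.004, 2.761]
ft_force: [1.1, -0.7, -0.2]
opening: 0.209
grip_force: 7.3
```

```bash
python3 - <<'E'
from h import *
print(lipz()[0],env.state()['moment'],env.state()['grip_force'],env.state()['eef_pos'])
E
```

```text
[(np.float64(105.39999999999999), np.int64(35)), (np.float64(105.39999999999999), np.int64(36)), (np.float64(105.80000000000001), np.int64(34)), (np.float64(106.0), np.int64(33))] [ 0.17027251 -0.02077943  0.02729846] 7.3852501809597015 [443.27934689  42.51507537 108.9662236 ]
```

```bash
cat >> h.py <<'E'
def tilt():
    c=cam('side'); s=env.state(); t=s['eef_pos']; yaw=s['tcp_rot'][2]-np.pi; d=np.array([np.cos(yaw),np.sin(yaw)])
    sat=cv2.cvtColor(c[0],cv2.COLOR_BGR2HSV)[...,1].astype(np.float32); g=np.array([t[0],t[1],t[2]+18.8]); out=[]
    for th in np.arange(-30,81,1):
        a=np.radians(th)
        def w(px,pz):
            x,z=px+92.4,pz-60.5; x,z=np.cos(a)*x+np.sin(a)*z,-np.sin(a)*x+np.cos(a)*z
            return proj(c,[g[0]+d[0]*x+51*d[1],g[1]+d[1]*x-51*d[0],g[2]+z])
        f=lambda P:cv2.remap(sat,np.float32([p[0] for p in P])[None],np.float32([p[1] for p in P])[None],cv2.INTER_LINEAR).mean()
        X=np.arange(-44,46,6)
        out.append((round(float(f([w(x,-5) for x in X])-f([w(x,5) for x in X])),1),int(th)))
    return sorted(out)[-4:],c
E
python3 - <<'E'
from h import *
r,c=tilt(); print(r); cv2.imwrite('pics/side2.png',c[0])
E
```

```text
[(73.2, 23), (74.5, 20), (78.5, 22), (79.6, 21)]
```

```bash
python3 - <<'E'
import h,numpy as np,cv2
a=[v for v in np.load('pics/side1.npz').values()]
s0=h.env.state(); s=dict(s0); s['eef_pos']=np.array([441.6,42.5,126]); s['tcp_rot']=np.array([3.14,0,2.761])
c0=h.cam; h.cam=lambda n:a
class E: state=staticmethod(lambda:s)
h.env=E; print('level ref',h.tilt()[0])
z=cv2.imread('pics/side2.png')[150:300,230:380]; cv2.imwrite('pics/z3.png',cv2.resize(z,(450,450),interpolation=cv2.INTER_CUBIC))
E
```

```text
level ref [(64.6, 2), (74.3, -1), (74.9, 1), (76.9, 0)]
```

View pics/z3.png

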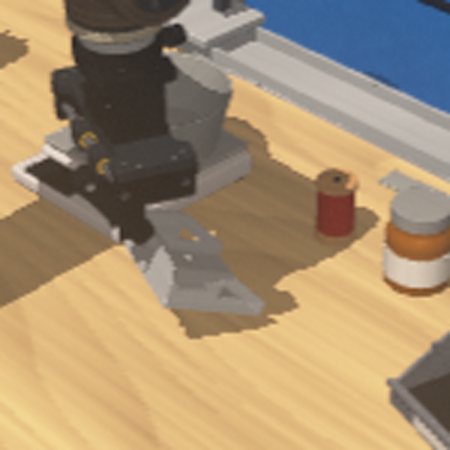

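>>> step_arm([
  {"tx": 0,"ty": 0,"tz": -20,"roll": 0},
  {"tx": -10,"ty": -20,"tz": -55,"roll": 0},
  {"tx": -133,"ty": -251,"tz": -75,"roll": -0.105},
  {"tx": -133,"ty": -251,"tz": -75,"roll": -0.105},
  {"tx": -133,"ty": -251,"tz": -75,"roll": -0.105},
  {"tx": -133,"ty": -251,"tz": -75,"roll": -0.105},
  {"tx": -133,"ty": -251,"tz": -75,"roll": -0.105},
  {"tx": -133,"ty": -251,"tz": -75,"roll": -0.105},
  {"tx": -133,"ty": -251,"tz": -75,"roll": -0.105},
  {"tx": -133,"ty": -251,"tz": -75,"roll": -0.105},
  {"tx": -133,"ty": -251,"tz": -75,"roll": -0.105},
], grip=15)

```text
t: 4.87
eef_pos: [471.6, -240.0, 180.6]
tcp_rot: [3.141, -0.001, 2.864]
ft_force: [-0.5, -0.1, -1.7]
opening: 0.211
grip_force: 30.0
```

```bash
python3 - <<'E'
from h import *
r,c=tilt(); print(r,env.state()['eef_pos'],env.state()['tcp_rot'])
w=cam('wrist'); np.savez('pics/wrist3.npz',*w); s=cam('scene'); np.savez('pics/scene3.npz',*s);np.savez('pics/side3.npz',*c)
A=cv2.resize(w[0][250:480],(400,144)); z=cv2.resize(s[0][170:370,130:330],(400,400),interpolation=cv2.INTER_CUBIC); y=cv2.resize(c[0][200:320,330:450+30],(400,320),interpolation=cv2.INTER_CUBIC)
cv2.imwrite('pics/m3.png',np.hstack([z,np.vstack([y,np.zeros((80,400,3),np.uint8)])]))
E
```

```text
[(60.9, 24), (64.0, 21), (64.2, 23), (66.9, 22)] [ 471.62626338 -239.11418199  180.79857227] [ 3.14086681e+00 -1.53321002e-03  2.86537059e+00]
```

View pics/m3.png

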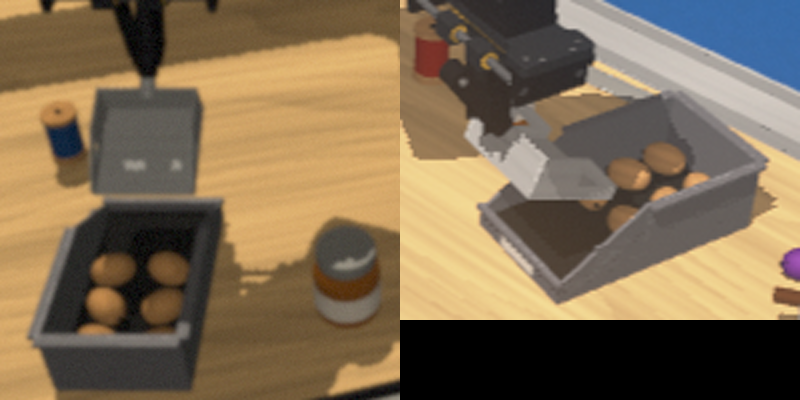

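```bash
python3 - <<'E'
from h import *
s=[v for v in np.load('pics/scene3.npz').values()]
P=[onz(s,130+u/2,170+v/2,92+h)[:2] for u,v,h in((93,193,0),(198,192,0))]
a=-.276;c,n=np.cos(a),np.sin(a)
for p in P:
    d=p-[629.6,-284.2]; print(p.round(1),'bin frame',round(c*d[0]+n*d[1],1),round(-n*d[0]+c*d[1],1))
# bin inner side walls in the same view: rim corners
for u,v,z in((105,203,26),(222,203,26),(33,340,80),(185,343,80)):
    d=onz(s,130+u/2,170+v/2,z)[:2]-[629.6,-284.2]; print('bin',round(c*d[0]+n*d[1],1),round(-n*d[0]+c*d[1],1))
d=np.array([471.6,-239.1])-[629.6,-284.2]; print('grip',c*d[0]+n*d[1],-n*d[0]+c*d[1])
hsv=cv2.cvtColor(s[0],cv2.COLOR_BGR2HSV); m=cv2.inRange(hsv,(5,110,60),(18,255,255))[285:345,145:245]
for k in cv2.findContours(m,cv2.RETR_EXTERNAL,cv2.CHAIN_APPROX_NONE)[0]:
    if len(k)>15:
        x,y=k[:,0].mean(0)+[145,285]; d=onz(s,x,y,30)[:2]-[629.6,-284.2]; print('fl',x,y,cv2.contourArea(k),round(c*d[0]+n*d[1]),round(-n*d[0]+c*d[1]),cv2.minAreaRect(k)[1:])
E
```

```text
[ 562.  -316.7] bin frame -56.2 -49.6
[ 589.  -215.3] bin frame -57.8 55.2
bin -108.8 -62.1
bin -109.0 64.9
bin 116.1 -65.1
bin 118.7 68.7
grip -164.31036688730555 0.3366502027905298
fl 210.58227848101268 326.1645569620253 290.5 44 27 ((21.0, 20.0), 90.0)
fl 182.73333333333335 317.625 633.0 23 -32 ((21.789175033569336, 42.46989440917969), 10.954063415527344)
fl 213.94230769230768 304.0 245.0 -12 24 ((16.0, 20.0), 90.0)
fl 239.375 316.86764705882354 513.0 21 79 ((59.0, 14.0), 90.0)
fl 149.26666666666668 304.2857142857143 335.5 -11 -107 ((45.0, 15.0), 90.0)
```

>>> step_arm([
  {"tx": 0,"ty": 0,"tz": 30,"roll": 0},
  {"tx": 0,"ty": 0,"tz": 60,"roll": 0},
  {"tx": 0,"ty": 0,"tz": 72,"roll": 0},
  {"tx": 0,"ty": 0,"tz": 72,"roll": 0},
  {"tx": 0,"ty": 0,"tz": 72,"roll": 0},
])

```text
t: 5.43
eef_pos: [472.3, -238.9, 109.6]
tcp_rot: [3.141, -0.001, 2.867]
ft_force: [0.2, -0.1, -1.5]
opening: 0.211
grip_force: 30.0
```

>>> step_arm([
  {"tx": 0,"ty": 0,"tz": 2,"roll": 0},
  {"tx": 0,"ty": 0,"tz": 4,"roll": 0},
  {"tx": 0,"ty": 0,"tz": 4,"roll": 0},
])

```text
t: 5.68
eef_pos: [472.5, -239.9, 106.3]
tcp_rot: [-3.141, 0.001, 2.866]
ft_force: [0.6, -0.2, -1.9]
opening: 0.21
grip_force: 30.0
```

>>> step_arm([
  {"tx": 0,"ty": 0,"tz": 2,"roll": 0},
  {"tx": 0,"ty": 0,"tz": 3,"roll": 0},
  {"tx": 0,"ty": 0,"tz": 3,"roll": 0},
])

```text
t: 5.93
eef_pos: [472.1, -240.0, 103.2]
tcp_rot: [-3.141, 0.0, 2.866]
ft_force: [-3.6, 0.9, 5.4]
opening: 0.209
grip_force: 30.0
```

>>> step_arm([
  {"tx": 0,"ty": 0,"tz": 2,"roll": 0},
  {"tx": 0,"ty": 0,"tz": 3,"roll": 0},
  {"tx": 0,"ty": 0,"tz": 3,"roll": 0},
])

```text
t: 6.18
eef_pos: [470.9, -239.5, 100.4]
tcp_rot: [3.141, -0.002, 2.866]
ft_force: [-6.6, 1.6, 8.6]
opening: 0.206
grip_force: 30.0
```

>>> step_arm([
  {"tx": 0,"ty": 0,"tz": -2,"roll": 0},
  {"tx": -8,"ty": 0,"tz": -2,"roll": 0},
  {"tx": -16,"ty": 0,"tz": -2,"roll": 0},
  {"tx": -24,"ty": 0,"tz": -2,"roll": 0},
  {"tx": -32,"ty": 0,"tz": -2,"roll": 0},
  {"tx": -40,"ty": 0,"tz": -2,"roll": 0},
  {"tx": -50,"ty": 0,"tz": -2,"roll": 0},
  {"tx": -50,"ty": 0,"tz": -2,"roll": 0},
])

```text
t: 6.85
eef_pos: [522.2, -254.1, 101.5]
tcp_rot: [-3.141, 0.001, 2.866]
ft_force: [-1.6, 0.1, -2.3]
opening: 0.208
grip_force: 30.0
```

```bash
cat >> h.py <<'E'
def floats(z=32):
    a=-.276;c,n=np.cos(a),np.sin(a); s=cam('scene'); hsv=cv2.cvtColor(s[0],cv2.COLOR_BGR2HSV); B=np.array([630,-283.])
    poly=np.int32([proj(s,[B[0]+c*x-n*y,B[1]+n*x+c*y,60]) for x,y in((-115,-55),(-115,55),(110,55),(110,-55))])
    k=np.zeros(hsv.shape[:2],np.uint8); cv2.fillPoly(k,[poly],255); m=cv2.inRange(hsv,(4,110,50),(19,255,255))&k
    for q in cv2.findContours(m,cv2.RETR_EXTERNAL,cv2.CHAIN_APPROX_NONE)[0]:
        if cv2.contourArea(q)>40:
            x,y=q[:,0].mean(0); d=onz(s,x,y,z)[:2]-B; print('fl px',int(x),int(y),'area',cv2.contourArea(q),'bin',round(c*d[0]+n*d[1]),round(-n*d[0]+c*d[1]))
    return s
E
python3 - <<'E'
from h import *
print(tilt()[0]); floats()
E
```

```text
[(41.7, 64), (42.0, 61), (45.3, 62), (45.5, 63)]
fl px 210 322 area 437.5 bin 36 24
fl px 180 322 area 528.5 bin 37 -33
```

>>> step_arm([
  {"tx": 4,"ty": 0,"tz": 5,"roll": 0},
  {"tx": 8,"ty": 0,"tz": 10,"roll": 0},
  {"tx": 11,"ty": 0,"tz": 16,"roll": 0},
  {"tx": 14,"ty": 0,"tz": 21,"roll": 0},
  {"tx": 17,"ty": 0,"tz": 27,"roll": 0},
  {"tx": 20,"ty": 0,"tz": 33,"roll": 0},
  {"tx": 23,"ty": 0,"tz": 39,"roll": 0},
  {"tx": 25,"ty": 0,"tz": 44,"roll": 0},
  {"tx": 25,"ty": 0,"tz": 44,"roll": 0},
], grip=19.7)

```text
t: 7.7
eef_pos: [495.8, -246.6, 56.6]
tcp_rot: [3.141, -0.001, 2.866]
ft_force: [-0.0, 0.8, -1.5]
opening: 0.205
grip_force: 17.8
```

```bash
python3 - <<'E'
from h import *
r,c=tilt(); print(r,env.state()['grip_force']); s=floats()
z=cv2.resize(s[0][200:370,130:260],(390,510),interpolation=cv2.INTER_CUBIC); y=cv2.resize(c[0][200:320,340:470],(390,360),interpolation=cv2.INTER_CUBIC)
cv2.imwrite('pics/m4.png',np.hstack([z,np.vstack([y,np.zeros((150,390,3),np.uint8)])]))
E
```

```text
[(26.1, 18), (26.1, 24), (26.4, 25), (26.5, 17)] 17.73862212896347
fl px 209 322 area 411.0 bin 37 23
fl px 180 323 area 518.5 bin 39 -34
fl px 224 260 area 116.0 bin -136 25
fl px 190 262 area 130.5 bin -130 -50
```

>>> step_arm([
  {"tx": 0,"ty": 0,"tz": 1,"roll": 0},
  {"tx": 0,"ty": 0,"tz": 2,"roll": 0},
  {"tx": 0,"ty": 0,"tz": 2,"roll": 0},
], grip=15)

```text
t: 8.05
eef_pos: [496.6, -246.9, 56.1]
tcp_rot: [-3.141, 0.001, 2.866]
ft_force: [-1.1, -0.4, 3.7]
opening: 0.205
grip_force: 30.0
```

>>> step_arm([
  {"tx": -6,"ty": 0,"tz": 0,"roll": 0},
  {"tx": -13,"ty": 0,"tz": 0,"roll": 0},
  {"tx": -20,"ty": 0,"tz": 0,"roll": 0},
  {"tx": -27,"ty": 0,"tz": 0,"roll": 0},
  {"tx": -34,"ty": 0,"tz": 0,"roll": 0},
  {"tx": -41,"ty": 0,"tz": 0,"roll": 0},
  {"tx": -48,"ty": 0,"tz": 0,"roll": 0},
  {"tx": -55,"ty": 0,"tz": 0,"roll": 0},
  {"tx": -60,"ty": 0,"tz": 0,"roll": 0},
])

```text
t: 8.8
eef_pos: [553.6, -262.9, 56.2]
tcp_rot: [3.141, -0.002, 2.866]
ft_force: [-8.3, 2.6, 10.9]
opening: 0.209
grip_force: 30.0
```

>>> step_arm([
  {"tx": -6,"ty": 0,"tz": 0,"roll": 0},
  {"tx": -12,"ty": 0,"tz": 0,"roll": 0},
  {"tx": -18,"ty": 0,"tz": 0,"roll": 0},
  {"tx": -24,"ty": 0,"tz": 0,"roll": 0},
  {"tx": -28,"ty": 0,"tz": 0,"roll": 0},
])

```text
t: 9.22
eef_pos: [578.3, -269.8, 56.2]
tcp_rot: [3.141, -0.007, 2.867]
ft_force: [-22.4, 4.9, 19.2]
opening: 0.212
grip_force: 30.1
```

```bash
python3 - <<'E'
from h import *
print(env.state()['eef_pos'],env.state()['ft_force']); s=floats(38)
E
```

```text
[ 578.27981121 -269.75861124   56.23674988] [-22.373646     4.88076917  19.18432888]
fl px 194 324 area 879.0 bin 48 -4
fl px 221 262 area 184.5 bin -123 20
```

>>> step_arm([
  {"tx": -4,"ty": 0,"tz": 0,"roll": 0},
  {"tx": -8,"ty": 0,"tz": 0,"roll": 0},
  {"tx": -12,"ty": 0,"tz": 0,"roll": 0},
  {"tx": -15,"ty": 0,"tz": 0,"roll": 0},
  {"tx": -15,"ty": 0,"tz": 0,"roll": 0},
])

```text
t: 9.68
eef_pos: [592.8, -273.4, 56.0]
tcp_rot: [3.14, -0.007, 2.866]
ft_force: [-18.1, 6.5, 14.1]
opening: 0.21
grip_force: 30.0
```

```bash
python3 - <<'E'
from h import *
print(env.state()['eef_pos'],env.state()['ft_force']); s=floats(38); print(tilt()[0])
E
```

```text
[ 592.75940928 -273.4411194    55.99311801] [-18.14725465   6.54148048  14.0592309 ]
fl px 193 325 area 880.0 bin 48 -5
fl px 219 262 area 109.0 bin -123 17
[(23.0, 20), (24.1, 18), (24.7, 16), (25.2, 17)]
```

>>> step_arm([
  {"tx": 2,"ty": 0,"tz": 2,"roll": 0},
  {"tx": 4,"ty": 0,"tz": 4,"roll": 0},
  {"tx": 6.5,"ty": 0,"tz": 6.5,"roll": 0},
  {"tx": 9,"ty": 0,"tz": 9,"roll": 0},
  {"tx": 11.5,"ty": 0,"tz": 11.5,"roll": 0},
  {"tx": 14,"ty": 0,"tz": 14,"roll": 0},
  {"tx": 14,"ty": 0,"tz": 14,"roll": 0},
], grip=19.7)

```text
t: 10.37
eef_pos: [582.3, -270.7, 42.4]
tcp_rot: [3.141, 0.002, 2.866]
ft_force: [-2.2, 4.1, 7.3]
opening: 0.211
grip_force: 17.7
```

>>> step_arm([
  {"tx": 0,"ty": 0,"tz": 0,"roll": 0},
  {"tx": 0,"ty": 0,"tz": -8,"roll": 0},
  {"tx": 0,"ty": 0,"tz": -20,"roll": 0},
  {"tx": 0,"ty": 0,"tz": -32,"roll": 0},
  {"tx": 0,"ty": 0,"tz": -45,"roll": 0},
  {"tx": 0,"ty": 0,"tz": -58,"roll": 0},
  {"tx": 0,"ty": 0,"tz": -71,"roll": 0},
  {"tx": 0,"ty": 0,"tz": -83,"roll": 0},
  {"tx": 0,"ty": 0,"tz": -90,"roll": 0},
  {"tx": 0,"ty": 0,"tz": -90,"roll": 0},
  {"tx": 0,"ty": 0,"tz": -90,"roll": 0},
], grip=15)

```text
t: 11.28
eef_pos: [581.9, -271.0, 132.0]
tcp_rot: [-3.141, 0.001, 2.866]
ft_force: [0.5, -0.2, -3.1]
opening: 0.208
grip_force: 30.0
```

```bash
python3 - <<'E'
from h import *
s=env.state(); print(s['eef_pos'],s['ft_force'],s['grip_force']); r,c=tilt(); print(r); f=floats(38)
z=cv2.resize(f[0][200:370,130:260],(390,510),interpolation=cv2.INTER_CUBIC); y=cv2.resize(c[0][170:320,330:460],(390,450),interpolation=cv2.INTER_CUBIC)
cv2.imwrite('pics/m5.png',np.hstack([z,np.vstack([y,np.zeros((60,390,3),np.uint8)])]))
E
```

```text
[ 581.87528878 -270.96499775  131.95633232] [ 0.47965704 -0.22834798 -3.09659154] 29.999366998672485
[(8.0, -10), (8.0, 5), (8.1, -14), (8.3, 4)]
fl px 186 291 area 971.5 bin -39 -36
fl px 217 261 area 213.0 bin -129 11
```

View pics/m5.png

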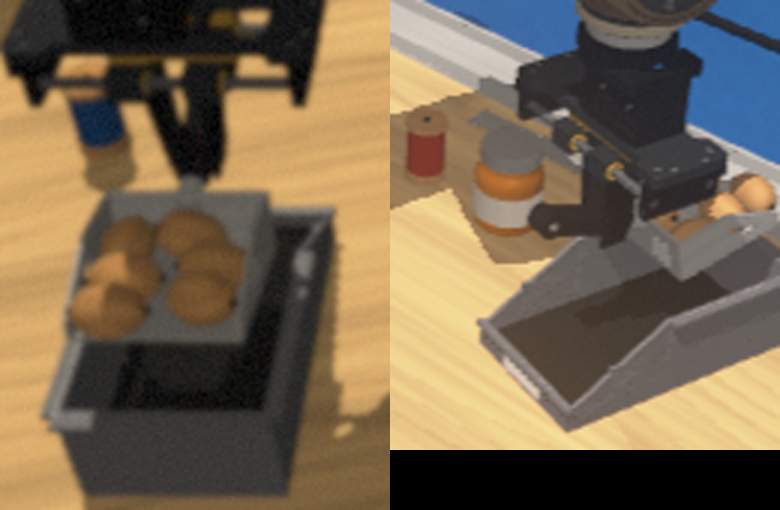

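>>> step_arm([
  {"tx": 0,"ty": 0,"tz": -6,"roll": 0},
  {"tx": 0,"ty": 0,"tz": -18,"roll": 0},
  {"tx": 1.5,"ty": 3.7,"tz": -33,"roll": 0},
  {"tx": 4.5,"ty": 11.1,"tz": -48,"roll": 0},
  {"tx": 9,"ty": 22.3,"tz": -60,"roll": 0},
  {"tx": 15,"ty": 37,"tz": -68,"roll": 0},
  {"tx": 22.5,"ty": 55.6,"tz": -73,"roll": 0},
  {"tx": 31.5,"ty": 78,"tz": -75,"roll": 0},
  {"tx": 42,"ty": 104,"tz": -75,"roll": 0},
  {"tx": 52.5,"ty": 130,"tz": -75,"roll": 0},
  {"tx": 63,"ty": 156,"tz": -75,"roll": 0},
  {"tx": 73.4,"ty": 182,"tz": -75,"roll": 0},
])

```text
t: 12.38
eef_pos: [560.0, -73.5, 207.0]
tcp_rot: [3.141, -0.0, 2.866]
ft_force: [1.3, -0.1, -2.8]
opening: 0.209
grip_force: 30.0
```

>>> step_arm([
  {"tx": 10.5,"ty": 26,"tz": 0,"roll": 0},
  {"tx": 21,"ty": 52,"tz": 0,"roll": 0},
  {"tx": 31.5,"ty": 78,"tz": 0,"roll": 0},
  {"tx": 42,"ty": 104,"tz": 0,"roll": 0},
  {"tx": 52.5,"ty": 130,"tz": 0,"roll": 0},
  {"tx": 63,"ty": 156,"tz": 0,"roll": 0},
  {"tx": 73.4,"ty": 182,"tz": 0,"roll": 0},
  {"tx": 84,"ty": 207.8,"tz": 0,"roll": 0},
  {"tx": 94.4,"ty": 233.7,"tz": 0,"roll": 0},
  {"tx": 103.4,"ty": 256,"tz": 0,"roll": 0},
  {"tx": 111,"ty": 274.5,"tz": 0,"roll": 0},
  {"tx": 117,"ty": 289.3,"tz": 0,"roll": 0},
])

```text
t: 13.38
eef_pos: [525.6, 236.8, 207.0]
tcp_rot: [3.141, -0.0, 2.867]
ft_force: [-0.2, -0.0, -2.9]
opening: 0.21
grip_force: 30.0
```

>>> step_arm([
  {"tx": 4.5,"ty": 11,"tz": 0,"roll": 0},
  {"tx": 7,"ty": 17.6,"tz": 0,"roll": 0},
  {"tx": 8.6,"ty": 21.3,"tz": 0,"roll": 0},
  {"tx": 8.6,"ty": 21.3,"tz": 0,"roll": 0},
  {"tx": 8.6,"ty": 21.3,"tz": 0,"roll": 0},
])

```text
t: 13.8
eef_pos: [524.5, 256.8, 206.7]
tcp_rot: [-3.141, 0.0, 2.866]
ft_force: [0.9, -0.2, -3.3]
opening: 0.208
grip_force: 30.0
```

```bash
cat >> h.py <<'E'
def orange(n='scene'):
    s=cam(n); hsv=cv2.cvtColor(s[0],cv2.COLOR_BGR2HSV); m=cv2.inRange(hsv,(4,110,40),(19,255,255))
    # drop big wood areas: keep blobs 40..3000 px
    k,l,st,ce=cv2.connectedComponentsWithStats(m)
    for i in range(1,k):
        if 40<st[i,4]<3000: print(n,'blob',st[i,:5].tolist(),ce[i].round().tolist())
    return s
E
python3 - <<'E'
from h import *
s=env.state(); print(s['eef_pos'],s['ft_force']); c=orange(); cv2.imwrite('pics/s6.png',c[0]); print(tilt()[0])
t=np.linspace(0,6.28,40); q=np.array([proj(c,[642+80*np.cos(k),224+80*np.sin(k),101]) for k in t]); print('rim',q.min(0),q.max(0))
y=s['tcp_rot'][2]-np.pi;d=np.array([np.cos(y),np.sin(y)])
for p in((-50,-51,42),(-50,51,42),(50,-51,0),(50,51,0)):
    a=np.radians(-13);x,z=p[0]+92.4,p[2]-60.5; x,z=np.cos(a)*x+np.sin(a)*z,-np.sin(a)*x+np.cos(a)*z
    print('pan',proj(c,[s['eef_pos'][0]+d[0]*x-d[1]*p[1],s['eef_pos'][1]+d[1]*x+d[0]*p[1],s['eef_pos'][2]+18.8+z]).round())
E
```

```text
[524.52057893 256.77551739 206.66103951] [ 0.8806408  -0.16441169 -3.29279263]
scene blob [607, 0, 33, 13, 241] [628.0, 4.0]
scene blob [462, 23, 15, 11, 42] [468.0, 28.0]
scene blob [301, 65, 13, 11, 41] [307.0, 70.0]
scene blob [554, 76, 27, 23, 358] [567.0, 88.0]
scene blob [463, 112, 19, 8, 122] [472.0, 115.0]
scene blob [412, 122, 19, 10, 147] [422.0, 127.0]
scene blob [441, 123, 22, 9, 95] [449.0, 127.0]
scene blob [466, 122, 18, 9, 123] [475.0, 126.0]
scene blob [444, 135, 8, 16, 78] [447.0, 141.0]
scene blob [426, 176, 53, 31, 1099] [450.0, 191.0]
scene blob [618, 293, 22, 15, 195] [630.0, 301.0]
scene blob [348, 313, 208, 60, 1827] [462.0, 340.0]
scene blob [135, 389, 98, 30, 1045] [190.0, 404.0]
scene blob [593, 408, 47, 72, 1605] [620.0, 449.0]
scene blob [0, 425, 89, 32, 1096] [40.0, 440.0]
[(31.4, -16), (33.6, -17), (34.4, -19), (34.5, -18)]
rim [404.57366383 216.24037716] [483.24153152 266.96562897]
pan [420. 172.]
pan [471. 172.]
pan [427. 212.]
pan [481. 212.]
```

>>> step_arm([
  {"tx": 0,"ty": 0,"tz": 0,"roll": 0},
  {"tx": 0,"ty": 0,"tz": 0,"roll": 0},
], grip=19.82)

```text
t: 14.07
eef_pos: [524.8, 256.7, 206.7]
tcp_rot: [3.142, 0.0, 2.865]
ft_force: [0.3, -1.1, -2.0]
opening: 0.209
grip_force: 10.8
```

```bash
python3 - <<'E'
from h import *
s=env.state(); print(s['grip_force'],s['ft_force']); print(tilt()[0])
E
```

```text
10.828598588705063 [ 0.25551851 -1.05253625 -2.02230606]
[(29.4, -14), (31.7, -17), (32.2, -15), (32.6, -16)]
```

>>> step_arm([
  {"tx": 0,"ty": 0,"tz": 0,"roll": 0},
  {"tx": 0,"ty": 0,"tz": 0,"roll": 0},
], grip=19.88)

```text
t: 14.28
eef_pos: [524.6, 257.1, 206.7]
tcp_rot: [3.142, 0.0, 2.866]
ft_force: [-0.7, -0.6, -2.0]
opening: 0.214
grip_force: 7.5
```

```bash
python3 - <<'E'
from h import *
s=env.state(); print(s['grip_force'],s['ft_force']); print(tilt()[0])
E
```

```text
7.533909827470779 [-0.69712725 -0.55310074 -1.98664449]
[(17.6, 36), (18.0, 33), (19.7, 35), (19.8, 34)]
```

>>> step_arm([
  {"tx": 0,"ty": 0,"tz": 0,"roll": 0},
  {"tx": 0,"ty": 0,"tz": 0,"roll": 0},
  {"tx": 0,"ty": 0,"tz": 0,"roll": 0},
  {"tx": 0,"ty": 0,"tz": 0,"roll": 0},
], grip=19.5)

```text
t: 14.67
eef_pos: [524.6, 257.3, 206.8]
tcp_rot: [3.141, 0.0, 2.866]
ft_force: [0.7, -1.0, -1.3]
opening: 0.209
grip_force: 30.0
```

```bash
python3 - <<'E'
from h import *
s=env.state(); print(s['grip_force'],s['ft_force'],s['eef_pos']); print(tilt()[0]); c=orange(); cv2.imwrite('pics/s7.png',c[0])
t=np.linspace(0,6.28,40); q=np.array([proj(c,[642+80*np.cos(k),224+80*np.sin(k),101]) for k in t])
E
```

```text
29.99999910593033 [ 0.73445159 -1.013503   -1.25282252] [524.62931949 257.25067338 206.75176873]
[(33.0, 37), (33.8, 39), (33.9, 38), (34.6, 40)]
scene blob [608, 0, 32, 14, 234] [628.0, 4.0]
scene blob [554, 76, 27, 23, 355] [567.0, 88.0]
scene blob [463, 112, 19, 8, 122] [472.0, 115.0]
scene blob [412, 122, 20, 10, 149] [422.0, 127.0]
scene blob [433, 122, 51, 9, 228] [463.0, 126.0]
scene blob [439, 234, 29, 33, 477] [453.0, 249.0]
scene blob [417, 237, 20, 14, 216] [427.0, 244.0]
scene blob [424, 253, 27, 14, 224] [439.0, 260.0]
scene blob [618, 293, 22, 15, 190] [630.0, 301.0]
scene blob [347, 313, 209, 61, 1819] [462.0, 340.0]
scene blob [135, 389, 98, 30, 1044] [190.0, 404.0]
scene blob [594, 408, 46, 72, 1598] [620.0, 449.0]
scene blob [0, 426, 89, 31, 1086] [40.0, 440.0]
```

>>> step_arm([
  {"tx": 0,"ty": 0,"tz": -8,"roll": 0},
  {"tx": 0,"ty": 0,"tz": -25,"roll": 0},
  {"tx": 0,"ty": 0,"tz": -50,"roll": 0},
  {"tx": 40,"ty": -20,"tz": -60,"roll": 0},
  {"tx": 80,"ty": -50,"tz": -60,"roll": 0},
  {"tx": 80,"ty": -80,"tz": -60,"roll": 0},
  {"tx": 80,"ty": -80,"tz": -60,"roll": 0},
])

```text
t: 15.35
eef_pos: [421.7, 199.3, 267.6]
tcp_rot: [-3.14, -0.001, 2.867]
ft_force: [1.4, 0.7, -1.3]
opening: 0.206
grip_force: 30.0
```

```bash
python3 - <<'E'
from h import *
s=env.state(); print(s['ft_force'],s['eef_pos'],s['tcp_rot']); print(tilt()[0]); c=orange(); cv2.imwrite('pics/s8.png',c[0])
w=cam('wrist'); cv2.imwrite('pics/w8.png',w[0]); hsv=cv2.cvtColor(c[0],cv2.COLOR_BGR2HSV); m=cv2.inRange(hsv,(4,110,40),(19,255,255))
k=np.zeros_like(m); cv2.ellipse(k,(444,241),(38,28),0,0,360,255,-1); k[275:]=0; m=m&k; d=cv2.distanceTransform(m,cv2.DIST_L2,5)
pk=(d==cv2.dilate(d,np.ones((9,9))))&(d>4); print('area',(m>0).sum(),'peaks',np.argwhere(pk).tolist())
for r in range(226,278,2): print(''.join('#' if v else '.' for v in m[r,402:486:1]))
E
```

```text
[ 1.36359227  0.73548248 -1.31384551] [421.69103414 199.31341764 267.57273689] [-3.14029507e+00 -6.41246968e-04  2.86658252e+00]
[(54.1, 38), (57.1, 41), (57.7, 39), (58.1, 40)]
scene blob [609, 0, 31, 14, 233] [628.0, 4.0]
scene blob [395, 75, 35, 6, 80] [412.0, 77.0]
scene blob [553, 76, 28, 23, 360] [567.0, 88.0]
scene blob [436, 192, 23, 8, 129] [447.0, 196.0]
scene blob [440, 235, 31, 32, 540] [456.0, 250.0]
scene blob [417, 237, 21, 14, 219] [427.0, 244.0]
scene blob [425, 253, 25, 14, 218] [439.0, 260.0]
scene blob [617, 293, 23, 15, 193] [630.0, 301.0]
scene blob [346, 313, 210, 61, 1887] [463.0, 340.0]
scene blob [135, 389, 98, 30, 1042] [190.0, 404.0]
scene blob [594, 408, 46, 72, 1606] [620.0, 449.0]
scene blob [0, 426, 89, 31, 1098] [40.0, 440.0]
area 1210 peaks [[241, 448], [241, 449], [242, 451], [243, 427], [244, 427], [252, 459], [259, 439]]
.....................................................................######.........
........................................................................#####.......
............................................................
[... 1279 characters left out ...]
....................
..........................######################.###############....................
.................................###############..##############....................
..........................................####.....####.#...........................
....................................................................................
....................................................................................
....................................................................................
....................................................................................
....................................................................................
```

>>> step_arm([
  {"tx": -20,"ty": -25,"tz": 0,"roll": 0},
  {"tx": -45,"ty": -55,"tz": 0,"roll": 0},
  {"tx": -75,"ty": -88,"tz": 10,"roll": 0},
  {"tx": -105,"ty": -122,"tz": 30,"roll": 0},
  {"tx": -125,"ty": -145,"tz": 60,"roll": 0},
  {"tx": -133,"ty": -155,"tz": 90,"roll": 0},
  {"tx": -133,"ty": -155,"tz": 115,"roll": 0},
  {"tx": -133,"ty": -155,"tz": 130,"roll": 0},
  {"tx": -133,"ty": -155,"tz": 135,"roll": 0},
  {"tx": -133,"ty": -155,"tz": 135,"roll": 0},
])

```text
t: 16.33
eef_pos: [511.9, 16.8, 130.4]
tcp_rot: [-3.141, -0.002, 2.866]
ft_force: [0.3, 0.2, -1.2]
opening: 0.21
grip_force: 30.0
```

```bash
python3 - <<'E'
from h import *
s=env.state(); print(s['ft_force'],s['eef_pos'],s['tcp_rot']); print(tilt()[0])
E
```

```text
[ 0.29258676  0.22864372 -1.2379841 ] [511.88101595  16.84678611 130.44217181] [-3.14127744e+00 -2.25465399e-03  2.86589549e+00]
[(67.8, 38), (71.7, 41), (75.2, 39), (75.5, 40)]
```

>>> step_arm([
  {"tx": 0,"ty": 0,"tz": 12,"roll": 0},
  {"tx": 12,"ty": 0,"tz": 18,"roll": 0},
  {"tx": 23,"ty": 0,"tz": 25,"roll": 0},
  {"tx": 33,"ty": 0,"tz": 34,"roll": 0},
  {"tx": 43,"ty": 0,"tz": 44,"roll": 0},
  {"tx": 52,"ty": 0,"tz": 54,"roll": 0},
  {"tx": 59,"ty": 0,"tz": 65,"roll": 0},
  {"tx": 66,"ty": 0,"tz": 76,"roll": 0},
  {"tx": 72,"ty": 0,"tz": 86,"roll": 0},
  {"tx": 72,"ty": 0,"tz": 88,"roll": 0},
  {"tx": 72,"ty": 0,"tz": 88,"roll": 0},
], grip=19.75)

```text
t: 17.3
eef_pos: [443.1, 36.6, 44.3]
tcp_rot: [3.141, 0.001, 2.867]
ft_force: [0.1, -1.0, -1.6]
opening: 0.204
grip_force: 14.2
```

```bash
python3 - <<'E'
from h import *
s=env.state(); print(s['ft_force'],s['eef_pos'],s['tcp_rot']); print(tilt()[0])
E
```

```text
[ 0.13598578 -1.00207128 -1.60126091] [443.05770936  36.58014299  44.34116275] [3.14134112e+00 1.13853012e-03 2.86665937e+00]
[(54.2, 3), (60.0, 0), (61.8, 2), (62.9, 1)]
```

Nearly level (≈1°). Settle the last 2–3 mm, then open.

>>> step_arm([
  {"tx": 0,"ty": 0,"tz": 1.5,"roll": 0},
  {"tx": 0,"ty": 0,"tz": 2.5,"roll": 0},
  {"tx": 0,"ty": 0,"tz": 2.5,"roll": 0},
])

```text
t: 17.6
eef_pos: [442.9, 36.2, 41.5]
tcp_rot: [3.141, 0.001, 2.866]
ft_force: [-0.9, 1.7, 0.8]
opening: 0.21
grip_force: 14.2
```

>>> step_arm([
  {"tx": 0,"ty": 0,"tz": 0,"roll": 0},
  {"tx": 0,"ty": 0,"tz": 0,"roll": 0},
  {"tx": 0,"ty": 0,"tz": 0,"roll": 0},
  {"tx": 0,"ty": 0,"tz": 0,"roll": 0},
  {"tx": 0,"ty": 0,"tz": 0,"roll": 0},
  {"tx": 0,"ty": 0,"tz": 0,"roll": 0},
], grip=60)

```text
t: 18.1
eef_pos: [442.3, 36.2, 41.1]
tcp_rot: [3.142, 0.0, 2.866]
ft_force: [0.6, -0.4, 0.2]
opening: 0.572
grip_force: 0.0
```

>>> step_arm([
  {"tx": 0,"ty": 0,"tz": -10,"roll": 0},
  {"tx": 0,"ty": 0,"tz": -40,"roll": 0},
  {"tx": 0,"ty": 0,"tz": -80,"roll": 0},
  {"tx": 0,"ty": 0,"tz": -120,"roll": 0},
  {"tx": 0,"ty": 20,"tz": -160,"roll": 0},
  {"tx": -20,"ty": 50,"tz": -200,"roll": 0},
  {"tx": -50,"ty": 90,"tz": -230,"roll": 0},
  {"tx": -80,"ty": 130,"tz": -250,"roll": 0},
  {"tx": -80,"ty": 150,"tz": -250,"roll": 0},
  {"tx": -80,"ty": 150,"tz": -250,"roll": 0},
])

```text
t: 18.93
eef_pos: [562.7, 161.6, 293.1]
tcp_rot: [3.14, 0.003, 2.867]
ft_force: [-0.7, 0.6, 1.0]
opening: 0.633
grip_force: 0.0
```

```bash
python3 - <<'E'
from h import *
s=env.state(); print(s['eef_pos'])
w=cam('wrist'); cv2.imwrite('pics/w9.png',w[0]); print('tub in wrist',proj(w,[642,224,60])); c=orange(); d=cam('side'); cv2.imwrite('pics/sc9.png',c[0]); cv2.imwrite('pics/si9.png',d[0])
np.savez('pics/wrist9.npz',*w)
for n,i in(('scene',c),('side',d)):
    a=cv2.imread(f'pics/{n}0.png'); b=cv2.absdiff(a,i[0]).max(2)>50; b=cv2.morphologyEx(b.astype(np.uint8),cv2.MORPH_OPEN,np.ones((3,3)))
    k,l,st,ce=cv2.connectedComponentsWithStats(b); print(n,[st[j].tolist() for j in range(1,k) if st[j,4]>25])
# scoop tilt with the place it was left
class E: state=staticmethod(lambda:{'eef_pos':np.array([442,36.9,41.8]),'tcp_rot':np.array([3.14,0,2.8667])})
import h; h.env=E; print(h.tilt()[0])
E
```

```text
[562.68522774 161.58781257 293.0876826 ]
tub in wrist [393.13932025 261.78003813]
scene blob [607, 0, 33, 14, 243] [628.0, 4.0]
scene blob [388, 95, 47, 10, 274] [413.0, 99.0]
scene blob [449, 96, 9, 10, 50] [453.0, 100.0]
scene blob [436, 192, 23, 8, 129] [447.0, 196.0]
scene blob [424, 235, 47, 32, 783] [451.0, 253.0]
scene blob [417, 237, 20, 14, 216] [427.0, 244.0]
scene blob [618, 292, 22, 16, 196] [630.0, 301.0]
scene blob [349, 313, 207, 60, 1829] [464.0, 340.0]
scene blob [135, 389, 98, 30, 1049] [190.0, 404.0]
scene blob [594, 407, 46, 73, 1598] [620.0, 449.0]
scene blob [0, 426, 89, 31, 1095] [41.0, 440.0]
scene [[291, 0, 11, 54, 318], [307, 0, 13, 34, 286], [386, 0, 93, 42, 2633], [305, 28, 4, 8, 30], [321, 36, 12, 11, 106], [367, 42, 23, 36, 553], [384, 43, 89, 104, 4205], [420, 44, 12, 5, 43], [313, 85, 90, 164, 5489], [369, 97, 14, 19, 137], [388, 175, 40, 45, 478], [325, 197, 5, 20, 82], [310, 228, 16, 4, 51], [334, 228, 17, 5, 67], [316, 247, 11, 3, 33], [330, 247, 19, 4, 57], [447, 246, 22, 16, 167], [303, 249, 6, 24, 91], [439, 254, 9, 9, 62], [453, 258, 7, 8, 37], 
[... 735 characters left out ...]
19, 131, 12, 18, 150], [39, 137, 7, 10, 52], [306, 140, 46, 40, 673], [136, 150, 10, 14, 105], [124, 154, 11, 15, 136], [62, 157, 8, 6, 39], [113, 157, 8, 6, 37], [307, 169, 58, 34, 962], [14, 176, 67, 127, 3198], [107, 176, 37, 58, 1548], [267, 179, 23, 13, 160], [245, 191, 15, 15, 127], [362, 191, 41, 19, 367], [336, 199, 50, 25, 497], [164, 205, 80, 51, 620], [287, 218, 33, 18, 337], [260, 220, 17, 8, 88], [324, 221, 18, 16, 164], [250, 228, 34, 19, 235], [188, 237, 93, 39, 623], [408, 253, 28, 18, 293], [284, 257, 9, 10, 42], [395, 265, 13, 13, 134], [437, 265, 7, 5, 29], [154, 268, 26, 46, 436], [408, 277, 10, 9, 68], [116, 338, 19, 7, 92]]
[(57.4, -2), (63.2, 1), (65.7, -1), (66.4, 0)]
```

```bash
python3 - <<'E'
from h import *
w=[v for v in np.load('pics/wrist9.npz').values()]
t=np.linspace(0,6.28,60); q=np.int32([proj(w,[642+78*np.cos(k),224+78*np.sin(k),101]) for k in t]); print(q.min(0),q.max(0))
hsv=cv2.cvtColor(w[0],cv2.COLOR_BGR2HSV); m=cv2.inRange(hsv,(4,110,40),(19,255,255)); k=np.zeros_like(m); cv2.fillPoly(k,[q],255); m&=k
sil=cv2.inRange(hsv[...,1],0,60); print('grey share on rim ring',(sil[tuple(np.clip(q[:,::-1],0,[479,639]).T)]>0).mean())
x0,y0=q.min(0); x1,y1=np.minimum(q.max(0),[639,479])
print('area',(m>0).sum())
for r in range(max(y0,0),y1,6): print(''.join('#' if v else '.' for v in m[r,x0:x1:3]))
b=cv2.imread('pics/sc9.png')[285:350,145:245]; print('bin orange',(cv2.inRange(cv2.cvtColor(b,cv2.COLOR_BGR2HSV),(4,110,40),(19,255,255))>0)[10:45,25:70].sum())
E
```

```text
[322 196] [479 345]
grey share on rim ring 0.9
area 3197
.....................................................
.....................................................
...............................#.##..................
...............................##.###................
...............##.#.#.#....#..###..##..#.............
............############.....#.##....##..............
................###.#..........###..##...............
................###..................................
...................................##..###.#.........
................................#########.#.#........
.................................###.########........
...................#..##..........##.######..........
.....................#.####......#...................
..................#......#.....######................
...........##.#.#..##......#..########...............
..........#.##.#..#..........##########..............
..........######..##...........#######...............
............##...#.#............#####................
.............##..#................#..................
.....................................................
............................................###......
..........................................#.#........
.....................................................
.....................................................
.....................................................
bin orange 0
```

```bash
python3 -c "
from cell import env
print(env.job_done())"
```

```text
the job is handed in; nothing more can be done
None
```

The job is handed in: the camera check shows all six floats in the tub, still standing on the scale, with the bin empty and the scoop flat on the bench and released, at about 19 s of robot time. The arm and scoop kept clear of the bystanders, but I did not measure their positions again at the end.

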